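Stop-button check on the specimen polisher

ROBOT

A 6-joint arm with a two-finger parallel gripper is mounted at the origin on a cart in front of the work surface, level with it; the furniture and walls round the work are solid. World frame = base frame: x ahead of the robot, y to its left, z up, the work surface at z = 0. Lengths are in m, angles in rad, forces in N, time in s.
With the tool pointing down it reaches from about 0.25 to 0.725 m from the base axis. Payload 9.7 kg.
Tool frame: the origin (TCP) lies at the very end of the fingers, on their centre line; the grasp point (between the pads) lies 19 mm behind it; z points along the fingers, y is the line along which they close (so a half turn about z gives the same grasp; the last joint's range is limited). The gripper opens to 85 mm and grips with 20 to 120 N. Pads are 22 mm wide; open, the fingers measure 114 mm over their backs; the gripper's body (76 mm by 85 mm) begins 54 mm behind the grasp point. The pads swing forward as they close: fully open they stand 13 mm farther back than shut.
Start: joints at [-1.317, 0.087, 0.176, 1.66, 0, 1.571], TCP at [0.138, -0.532, 0.231] pointing down, gripper open.
Joint ranges: [-3.13, 3.13], [-0.85, 1.81], [-1.15, 1.24], [-2.2, 2.28], [-1.44, 1.52], [-3.14, 3.14]. Speed limits (rad/s): [2.22, 2.22, 2.57, 3.14, 3.14, 3.14].

INTERFACE

Orientations are given as a unit quaternion [x, y, z, w].
In Python, from cell import bot gives the robot as it stands. The module is installed in compiled form; this text tells all that it offers.
- The arm moves only by the shell command python3 -m creep 'ROWS' [OPENING] [FORCE]. ROWS is JSON, one flat list of numbers, 4 for each row, row after row: the shift along the tool's x, y, z in m, then the turn about the tool's z in degrees. A call has 1 to 12 rows; each row is the pose to reach, as a shift and turn from the pose commanded when the call began, along the tool's axes at that moment; what a row does not reach only later rows make up. A row lasts 1/8 s, in which the tool goes at most 62.5 mm and 10.7 degrees, less where a joint would pass 70% of its speed; a pose out of reach is approached as far as the arm can. A call with a gripper value outside its range is refused whole. OPENING is the closure, from -1 (fully open) to 1 (shut), set as the call begins (- or left out, the last holds). The fingers move at their own pace and stop on an object; FORCE is the grip in N (left out, the last holds). Time passes only in rows, so rows that repeat a pose let the fingers close. It gives the time, the measured TCP pose, the force, the opening and the grip force at its end, in the units of the state.
- bot.get_obs(): the state, without advancing time (a new reading comes with each control period).
- bot.capture(name): name is "scene" or "top"; returns a dict with "pixels" (384x512x3 uint8, red, green, blue), "depth" (384x512 float32, m along the optical axis (not along the pixel's ray), 0 where there is no reading), "fovy" (degrees; the focal length in pixels is half the picture's height over the tangent of half this angle, whatever the lens; pixels are square), "cx", "cy" (the principal point, pixels), "origin" and "rotation" of the camera in the world. Camera axes: x right, y up, looking along -z (the intrinsics and any distortion apply to the point x, -y, -z); pixel columns grow to the right and rows downward; lengths in m; the calibration is good to about 2 mm. A picture is of the moment at which its call begins.
- bot.finish_job(): hands the job in; it is judged then, once.
The state is a dict: "time_s": time; "joint_pos": joint angles; "qd": joint speeds; "tau": joint torques, N m; "tcp_pos": TCP position; "eef_rot": TCP orientation; "contact_force": force on the tool from outside, world axes, zero at the start; "torque": the same for the moment, N m; "gripper_width": finger opening in m; "grasp_force": force on a finger pad.
Only numpy, scipy, OpenCV 4.12 (cv2) and the standard library are available. Lean on these libraries where they do the work, as an engineer would, in place of code of your own. Each camera call takes 0.05 s, during which the arm holds its last target. There are 200 camera calls.

TASK

Do the stop-button check on the bench polisher: push its mushroom stop in until it latches and stays down by itself with your finger off it, then turn it clockwise by pushing one side of its grip rib with a fingertip until it is released and pops fully up again, and finally press the square reset key to re-arm the machine and let it come back up. Use fingertips only: do not take the rib between the fingers or grip anything, keep off the round start key and the speed knob, leave the loose things where they are and do not shove the machine.

Things in the scene. Friction and masses are not known exactly. Their poses are not given: they have to be found in the camera images.
- polisher: white bench polisher, 7 kg, loose. Origin under its middle; x from the front control deck to the round bowl at the back, y left, z up. Deck: top at 70 mm, x -122 to -18, y -132 to 132 mm. On it in a row at x -90 mm: mushroom stop (y -82), square reset key (0), round start key (54), speed knob (100; 21 mm high). Bowl: radius 86 about x 36, 113 mm high; tap behind it to 178 mm
- stop_top (a point): middle of the top of the mushroom stop's grip rib, 122 mm above the bench when up; moves and turns with the head: x along the rib (to the back when untwisted), z up. Rib: 54 mm long, 8 mm wide; from 4 mm below the top 13 mm wide over its rubber cheeks (50 mm long). It stands across a black dome 60 mm wide, whose surface is 20 mm (axis) to 23 mm (26 mm out) below this point
- stop_press (a joint): how far the mushroom stop is pushed down, m: 0 = up. 6 N starts it, 9 to 12 N takes it to its hard stop at 0.0075; beyond 0.0065 a sprung pawl catches it, and when let go it rises to about 0.006 and stays there, latched. Twisted far enough, its spring lifts it back to 0 (a finger left over its dome or cheeks holds it down until lifted)
- stop_twist (a joint): twist of the mushroom head, rad: 0 = rib along the machine's x; grows clockwise seen from above (the rib's front end moves to the machine's left, +y), hard stop at 0.9; cannot turn the other way. A weak spring (0.024 Nm at 0, 0.06 Nm at 0.9) turns it back to 0 when let go. The latch lets go at 0.45 to 0.6; 0.7 is safely past it
- rib_left: rubber cheek on the left (+y) face of the grip rib; origin on the head's axis, 52 mm below stop_top, axes as stop_top
- rib_right: rubber cheek on the right (-y) face of the grip rib, the face to push at the rib's front end; origin and axes as rib_left
- reset_top (a point): middle of the top of the square reset key (26 x 26 mm, grey, in a 34 mm square black frame 3 mm high), 10 mm above the deck, 80 mm above the bench when up
- reset_key (a joint): how far the reset key is pushed down, m: 0 = up, hard stop at 0.005, sprung: 1.2 N to start, 2.7 N at the bottom; pressed counts from 0.0025
- start_top (a point): middle of the top of the round start key (26 mm across, grey, in a round black frame), same height and spring as the reset key; leave it alone
- start_key (a joint): how far the start key is pushed down, m: 0 = up, hard stop at 0.005
- knob_mark (a point): front end of the white mark on the top of the round speed knob, 12 mm from the knob's axis; leave it alone
- specimen_cloth: loose white resin puck, 40 mm across, 18 mm high, lying on the cloth in the bowl; origin under its middle
- specimen_bench: loose white resin puck, 30 mm across, 14 mm high, on the bench to the right of the machine; origin under its middle
- petri_dish: loose open glass dish, 60 mm across, 13 mm high, on the bench to the left of the machine; origin under its middle
- dropper_bottle: loose clear dropper bottle with a black top, 38 mm across, 110 mm high, on the bench to the left of the machine; origin under its middle
Not all that is in view belongs to the job. There is more than one size of the petri_dish; the one meant has the size given above.

How it is judged:
On the way, in this order (a step that is already met when the one before it is completed fails the run):
1. the mushroom stop is latched: down by 4.5 mm or more with no finger on it (value of joint stop_press above 0.0045 m and contact force between the fingers and stop_twist below 0.3 N), for 0.2 s.
2. the stop is turned clockwise by 0.35 rad or more (value of joint stop_twist above 0.35 rad).
3. the stop has popped up again (within 1.5 mm) (value of joint stop_press below 0.0015 m), for 0.1 s.
4. the reset key is pressed by 2.5 mm or more (value of joint reset_key above 0.0025 m), for 0.05 s.
At the end, for the whole second after the job is handed in: the mushroom stop is fully up (within 1.5 mm) and untwisted (within 0.12 rad), both keys are up (within 1.5 mm), the polisher stands within 12 mm of where it was, and the pucks, dish and bottle stand upright within 20 mm of where they were (value of joint each of stop_press, reset_key, start_key below 0.0015 m and value of joint stop_twist below 0.12 rad and distance of polisher from where it was at the start of the episode below 0.012 m and linear speed of polisher below 0.02 m/s and distance of each of specimen_cloth, specimen_bench, petri_dish, dropper_bottle from where it was at the start of the episode below 0.02 m and angle between each of specimen_cloth, specimen_bench, petri_dish, dropper_bottle's own z axis and vertical below 0.2 rad); the robot touches nothing.
It fails at once if the grip rib is pinched (both its faces pressed at once) (contact force between the fingers and rib_left above 1 N and contact force between the fingers and rib_right above 1 N).
It fails at once if the reset key is pressed while the stop is down (value of joint reset_key above 0.0025 m and value of joint stop_press above 0.003 m).
It fails at once if the start key is pressed or the speed knob is turned (value of joint start_key above 0.002 m or distance of knob_mark from where it was at the start of the episode above 0.015 m).
It fails at once if the polisher is lifted or shoved by more than 12 mm (distance of polisher from where it was at the start of the episode above 0.012 m).
It fails at once if a loose puck, the dish or the bottle is lifted, carried or knocked away (distance of any of specimen_cloth, specimen_bench, petri_dish, dropper_bottle from where it was at the start of the episode above 0.02 m).
It also fails if it takes over 48 s, if anything falls off the work surface, if the arm or the gripper's body presses on something with over 40 N, if the wrist force passes 120 N, or if a joint passes its speed limit or range.

## Working session

There is one attempt and no reset: what is moved stays moved. The work goes in short steps, Python scripts to look and compute and a shell command to move; the robot and the scene stay as the last step left them, time stands still between calls to the robot, and variables do not carry over. Pictures are saved under pics/ and viewed, at most 13 in all, crops included, and the job is handed in when it is done.

```bash
mkdir -p pics; cat > h.py <<'E'
import numpy as np, cv2
from cell import bot
def cap(n,f):
    c=bot.capture(n); cv2.imwrite('pics/'+f+'.png',c['pixels'][:,:,::-1]); np.savez('pics/'+f+'.npz',**{k:v for k,v in c.items()}); return c
def load(f): return dict(np.load('pics/'+f+'.npz',allow_pickle=True))
def pt(c,u,v,z=None):
    h=c['pixels'].shape[0]; f=h/2/np.tan(np.radians(float(c['fovy']))/2)
    r=np.array([(u-c['cx'])/f,-(v-c['cy'])/f,-1.]); R=np.array(c['rotation']).reshape(3,3); o=np.array(c['origin'])
    d=R@r
    if z is not None: return o+d*(z-o[2])/d[2]
    return o+d*float(c['depth'][int(round(v)),int(round(u))])
E
python3 - <<'E'
from h import *
o=bot.get_obs(); print({k:np.round(v,3) for k,v in o.items()})
for n in('scene','top'):
    c=cap(n,n+'0'); print(n,list(c.keys()),c['fovy'],c['cx'],c['cy'],c['origin'],np.round(c['rotation'],3),{k:c[k] for k in c if 'dist' in k})
a=cv2.imread('pics/scene0.png');b=cv2.imread('pics/top0.png')
cv2.imwrite('pics/both.png',cv2.resize(np.vstack([a,b]),None,fx=.78,fy=.78))
E
```

```text
{'time_s': np.float64(0.0), 'joint_pos': array([-1.317,  0.087,  0.175,  1.66 ,  0.   ,  1.571]), 'qd': array([-0.001,  0.001,  0.002, -0.001, -0.001, -0.001]), 'tau': array([-1.0000e-03, -5.2038e+01,  4.6481e+01,  1.6000e-02, -0.0000e+00,
        0.0000e+00]), 'tcp_pos': array([ 0.138, -0.532,  0.231]), 'eef_rot': array([ 0.992,  0.127, -0.   , -0.001]), 'contact_force': array([0.426, 0.628, 0.489]), 'torque': array([ 0.026, -0.013, -0.002]), 'grasp_force': np.float64(0.0), 'gripper_width': np.float64(0.085)}
scene ['pixels', 'depth', 'fovy', 'cx', 'cy', 'origin', 'rotation'] 55.50081003892987 251.03696443116297 183.73941471430447 [0.17364496 0.74739    0.55547093] [-0.122  0.485  0.846 -0.187] {}
top ['pixels', 'depth', 'fovy', 'cx', 'cy', 'origin', 'rotation'] 49.03645175297033 261.98064761777977 197.20743086047014 [0.29828702 0.06107816 1.17141758] [ 0.06  -0.067 -0.697  0.711] {}
```

```bash
sed -i "s/R=np.array(c\['rotation'\]).reshape(3,3)/R=Rot.from_quat(c['rotation']).as_matrix()/; 1a from scipy.spatial.transform import Rotation as Rot" h.py
python3 -c "
import cv2
for n in('top','scene'):
    a=cv2.imread(f'pics/{n}0.png'); cv2.imwrite(f'pics/{n}0b.png',cv2.resize(a,(800,600),interpolation=cv2.INTER_CUBIC))"
```

```text
(no output)
```

View pics/top0b.png

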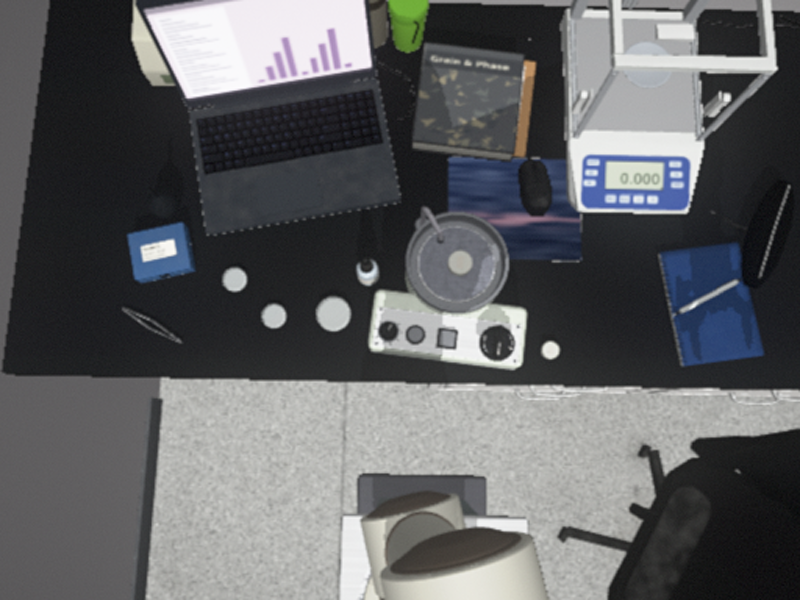

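View pics/scene0b.png

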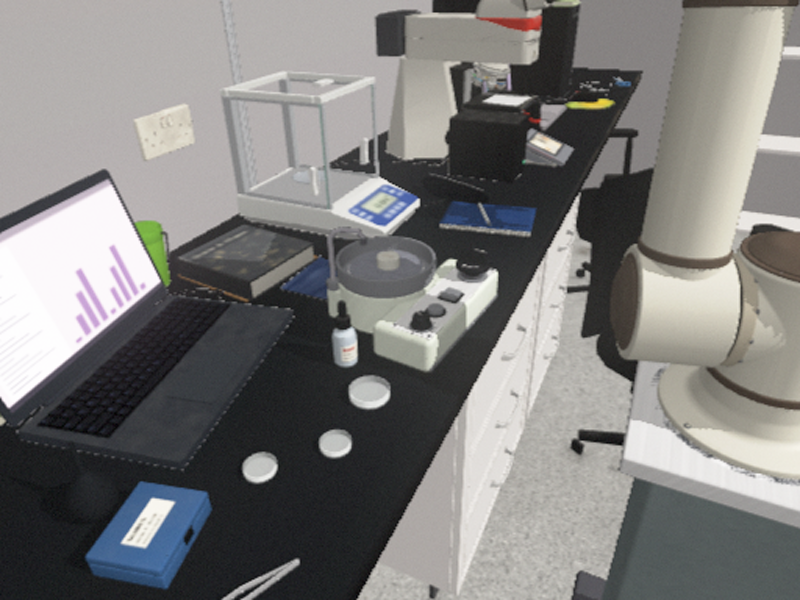

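Top view (800×600 scale): the candidates for the stop are the large black dome with a rib at (497,343) and the small black knob at (388,330). For the reset key they are the square key (447,339) and the round key (415,334). I choose the large dome and the square key, and check both in a crop.

```bash
python3 - <<'E'
from h import *
a=cv2.imread('pics/top0.png')[180:242,232:342]; cv2.imwrite('pics/crop1.png',cv2.resize(a,None,fx=7,fy=7,interpolation=cv2.INTER_CUBIC))
c=load('top0')
for n,u,v,z in(('stop',497,343,.122),('reset',447,339,.08),('start',415,334,.08),('knob',388,330,.091)):
    print(n,pt(c,u*.64,v*.64,z).round(4),pt(c,u*.64,v*.64).round(4))
E
```

```text
stop [ 0.4358 -0.0902  0.122 ] [ 0.4355 -0.0899  0.1241]
reset [ 0.4463 -0.0125  0.08  ] [ 0.446  -0.0123  0.0822]
start [0.4536 0.0412 0.08  ] [0.4532 0.0413 0.0834]
knob [0.4578 0.0863 0.091 ] [0.2983 0.0611 1.1714]
```

View pics/crop1.png

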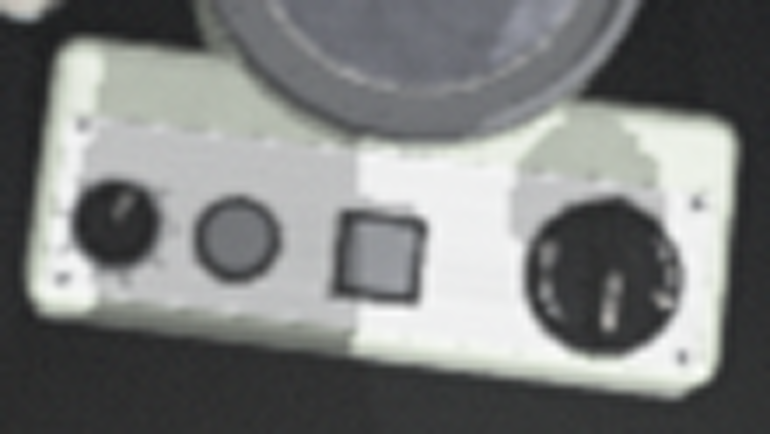

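The crop shows the ribbed mushroom at (604,277), the square reset key at (383,256), the round start key at (237,240) and the knob at (115,222). The rib lies along machine x, so it is untwisted. Next I fit the machine pose.

```bash
cat >> h.py <<'E'
def state():
    o=bot.get_obs(); return o
def to_tool(target,yaw):
    "shift in tool axes (m) and turn (deg) from measured pose; yaw = wanted world yaw of tool x"
    o=bot.get_obs(); R=Rot.from_quat(o['eef_rot']).as_matrix()
    y0=np.arctan2(R[1,0],R[0,0]); d=R.T@(np.array(target)-o['tcp_pos'])
    print('shift mm',(d*1e3).round(1),'turn deg',round(np.degrees(y0-yaw),2),'t',round(float(o['time_s']),2),'F',o['contact_force'].round(1))
E
python3 - <<'E'
from h import *
from scipy.optimize import least_squares
c=load('top0')
P=[]
for u,v,z in((604,277,.1),(383,256,.08),(237,240,.08),(115,222,.091)):
    P.append(pt(c,232+(u+.5)/7-.5,180+(v+.5)/7-.5,z)[:2])
P=np.array(P);M=np.array([[-.09,-.082],[-.09,0],[-.09,.054],[-.09,.1]])
f=lambda q:(M@np.array([[np.cos(q[2]),np.sin(q[2])],[-np.sin(q[2]),np.cos(q[2])]])+q[:2]-P).ravel()
r=least_squares(f,[.5,0,0]);q=r.x;print(P.round(4),'pose',q[:2].round(4),np.degrees(q[2]).round(2),'res mm',(r.fun*1e3).round(1))
np.save('pose.npy',q)
Rm=lambda x,y:np.array([q[0]+np.cos(q[2])*x-np.sin(q[2])*y,q[1]+np.sin(q[2])*x+np.cos(q[2])*y])
print('stop',Rm(-.09,-.082),'reset',Rm(-.09,0))
to_tool([*Rm(-.09,-.082),.14],q[2])
E
```

```text
[[ 0.4396 -0.0928]
 [ 0.4485 -0.013 ]
 [ 0.4534  0.0417]
 [ 0.4576  0.0872]] pose [ 0.5375 -0.0211] -5.69 res mm [ 0.2 -0.9 -0.5  0.8 -0.  -0.1  0.3  0.2]
stop [ 0.4398502  -0.09374044] reset [ 0.4479812  -0.01214457]
shift mm [ 402.2 -348.5   91.1] turn deg 20.23 t 0.1 F [-0.4 -0.5  0.7]
```

```bash
python3 -m creep '[0.04,-0.035,0,2, 0.08,-0.07,0,4, 0.12,-0.105,0,6, 0.16,-0.14,0,8, 0.2,-0.174,0,10, 0.24,-0.21,0.01,12, 0.28,-0.244,0.02,14, 0.32,-0.28,0.03,16, 0.36,-0.314,0.04,18, 0.39,-0.34,0.05,20.2, 0.402,-0.3485,0.06,20.2, 0.402,-0.3485,0.07,20.2]' 1
python3 - <<'E'
from h import *
q=np.load('pose.npy');print(bot.get_obs()['tcp_pos'])
to_tool([0.4398,-.0937,.122],q[2])
a=cap('scene','s1')['pixels'][:,:,::-1]
cv2.imwrite('pics/s1c.png',cv2.resize(a[90:250,200:340],None,fx=4,fy=3.7,interpolation=cv2.INTER_CUBIC))
E
```

```text
time_s: 1.6
tcp_pos: [0.4397, -0.0939, 0.1605]
eef_rot: [0.999, -0.048, -0.0, 0.0]
contact_force: [-0.5, 0.0, 0.2]
gripper_width: -0.0001
grasp_force: 0.0
[ 0.43973351 -0.09391092  0.16046404]
shift mm [ 0.1 -0.2 38.5] turn deg 0.15 t 1.6 F [-0.5  0.   0.2]
```

View pics/s1c.png

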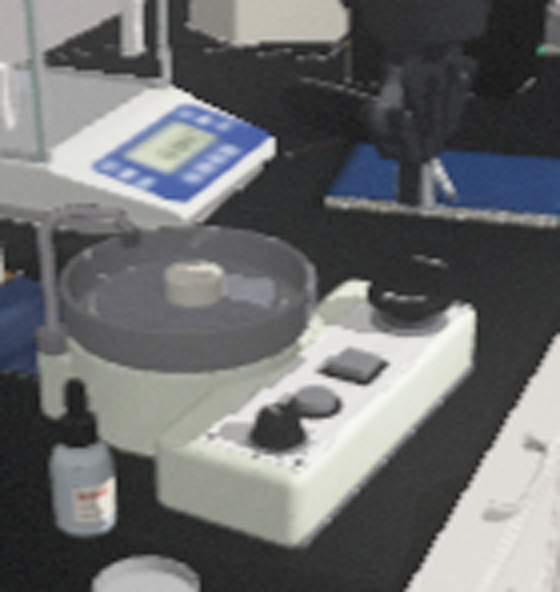

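The shut fingertips at (415,195) hang over the mushroom at (415,280). Now I press.

```bash
python3 -m creep '[0,0,0.03,0, 0,0,0.038,0, 0,0,0.041,0, 0,0,0.043,0, 0,0,0.0445,0, 0,0,0.0445,0]'; python3 -c "
from h import *; print(bot.get_obs()['contact_force'],bot.get_obs()['tcp_pos'])"
```

```text
time_s: 2.4
tcp_pos: [0.4398, -0.0947, 0.1184]
eef_rot: [0.999, -0.05, 0.001, 0.0]
contact_force: [-5.2, -2.1, 7.6]
gripper_width: -0.0001
grasp_force: 3.7
[-5.17423221 -2.10249364  7.5574064 ] [ 0.43975913 -0.09469153  0.11842748]
```

```bash
python3 -m creep '[0,0,0.0015,0, 0,0,0.003,0, 0,0,0.0045,0, 0,0,0.0045,0]'; python3 -m creep '[0,0,0.001,0, 0,0,0.002,0, 0,0,0.002,0]'
```

```text
time_s: 2.9
tcp_pos: [0.4401, -0.0946, 0.1144]
eef_rot: [0.999, -0.05, 0.001, 0.0]
contact_force: [-4.2, -0.9, 10.1]
gripper_width: 0.0002
grasp_force: 5.1
time_s: 3.28
tcp_pos: [0.4406, -0.0948, 0.1142]
eef_rot: [0.999, -0.05, 0.002, 0.001]
contact_force: [-8.0, -0.3, 23.4]
gripper_width: -0.0002
grasp_force: 11.7
```

```bash
python3 -m creep '[0,0,-0.008,0, 0,0,-0.02,0, 0,0,-0.035,0, 0,0,-0.035,0, 0,0,-0.035,0]'
python3 - <<'E'
from h import *
q=np.load('pose.npy')
c,s=np.cos(q[2]),np.sin(q[2])
Rm=lambda x,y:np.array([q[0]+c*x-s*y,q[1]+s*x+c*y])
# finger: 22 (tool x=machine x) by 29; inner edge 18 mm in front of the axis, centre at -29; left face clear of cheek by 6 mm -> y -6.5-6-14.5
to_tool([*Rm(-.09-.029,-.082-.027),.135],q[2])
to_tool([*Rm(-.09-.029,-.082-.027),.105],q[2])
to_tool([*Rm(-.09-.029,-.082-.006),.105],q[2])
a=cap('scene','s2')['pixels'][:,:,::-1]
d=cap('top','t2')
S=load('s1')
m=np.zeros((384,512),bool)
print('z of mushroom scene depth change (mm), box', np.nanmedian((load('s2')['depth']-S['depth'])[162:178,295:312])*1e3)
cv2.imwrite('pics/s2c.png',cv2.resize(a[130:200,270:340],None,fx=8,fy=8,interpolation=cv2.INTER_CUBIC))
E
```

```text
time_s: 3.9
tcp_pos: [0.4397, -0.0941, 0.145]
eef_rot: [0.999, -0.049, -0.0, -0.0]
contact_force: [0.0, -0.4, -0.5]
gripper_width: -0.0
grasp_force: 0.0
shift mm [-28.9  26.6  10.1] turn deg 0.03 t 3.9 F [ 0.  -0.4 -0.5]
shift mm [-28.9  26.6  40.1] turn deg 0.03 t 3.9 F [ 0.  -0.4 -0.5]
shift mm [-28.9   5.6  40.1] turn deg 0.03 t 3.9 F [ 0.  -0.4 -0.5]
z of mushroom scene depth change (mm), box 2.400428
```

View pics/s2c.png

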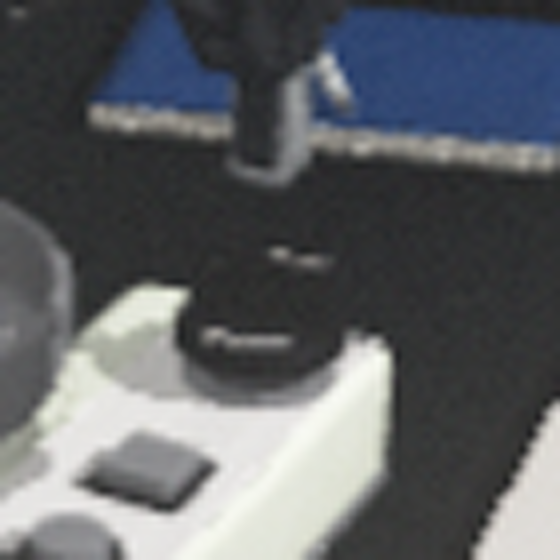

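The mushroom at (260,310) has sunk: the depth change of about 2.4 mm fits a 6 mm drop at this view angle. The finger is off it at (265,170). Now I move beside the rib's front end and lower.

```bash
python3 -m creep '[-0.015,0.014,0,0, -0.029,0.028,0,0, -0.029,0.028,0.02,0, -0.029,0.028,0.034,0, -0.029,0.028,0.04,0, -0.029,0.028,0.04,0]'; python3 -m creep '[0,-0.003,0,0, 0,-0.006,0,0, 0,-0.009,0,0, 0,-0.011,0,0, 0,-0.011,0,0]'
```

```text
time_s: 4.75
tcp_pos: [0.4078, -0.1191, 0.1051]
eef_rot: [0.999, -0.049, -0.0, -0.0]
contact_force: [-0.2, -0.5, 0.0]
gripper_width: -0.0002
grasp_force: 0.0
time_s: 5.38
tcp_pos: [0.4093, -0.1081, 0.1055]
eef_rot: [0.999, -0.049, 0.0, 0.0]
contact_force: [-0.1, -0.9, 1.3]
gripper_width: 0.0002
grasp_force: 1.0
```

```bash
python3 -m creep '[0,-0.002,0,0, 0,-0.004,0,0, 0,-0.006,0,0, 0,-0.008,0,0, 0,-0.008,0,0]'; python3 - <<'E'
from h import *
cap('top','t3');a=cap('scene','s3')['pixels'][:,:,::-1]
cv2.imwrite('pics/s3c.png',cv2.resize(a[130:200,270:340],None,fx=8,fy=8,interpolation=cv2.INTER_CUBIC))
E
```

```text
time_s: 6.0
tcp_pos: [0.41, -0.1, 0.1054]
eef_rot: [0.999, -0.049, 0.0, -0.0]
contact_force: [-2.3, -2.7, 2.8]
gripper_width: -0.0002
grasp_force: 2.6
```

View pics/s3c.png

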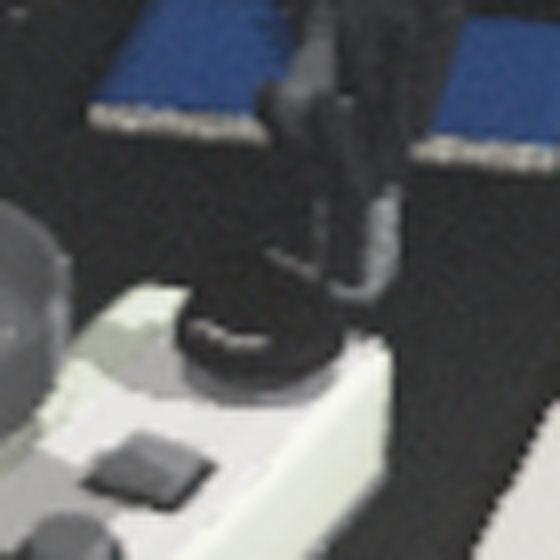

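The head is turning clockwise: its near mark moved from (250,340) to (230,335). I keep pushing.

```bash
python3 -m creep '[0,-0.002,0,0, 0,-0.004,0,0, 0,-0.006,0,0, 0,-0.008,0,0, 0,-0.008,0,0]'; python3 - <<'E'
from h import *
a=cap('scene','s4')['pixels'][:,:,::-1]
cv2.imwrite('pics/s4c.png',cv2.resize(a[130:200,270:340],None,fx=8,fy=8,interpolation=cv2.INTER_CUBIC))
E
```

```text
time_s: 6.72
tcp_pos: [0.4116, -0.0924, 0.1059]
eef_rot: [0.999, -0.049, 0.001, 0.0]
contact_force: [1.7, -3.7, 6.2]
gripper_width: -0.0002
grasp_force: 3.6
```

View pics/s4c.png

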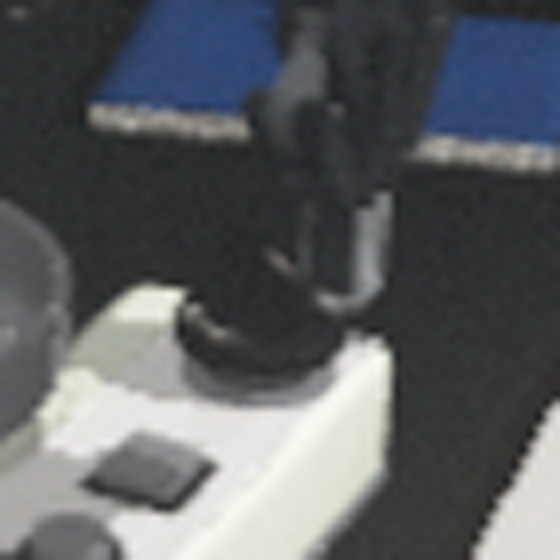

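The near mark is now at (200,320), well past release. The 6 N up force shows the head lifting against the finger. I raise the finger while holding the twist.

```bash
python3 -m creep '[0,-0.0005,-0.002,0, 0,-0.001,-0.004,0, 0,-0.001,-0.006,0, 0,-0.001,-0.006,0]'; python3 - <<'E'
from h import *
a=cap('scene','s5')['pixels'][:,:,::-1]
cv2.imwrite('pics/s5c.png',cv2.resize(a[130:200,270:340],None,fx=8,fy=8,interpolation=cv2.INTER_CUBIC))
E
```

```text
time_s: 7.28
tcp_pos: [0.4106, -0.0911, 0.111]
eef_rot: [0.999, -0.049, -0.0, -0.0]
contact_force: [-0.9, -3.5, 2.5]
gripper_width: -0.0002
grasp_force: 1.9
```

View pics/s5c.png

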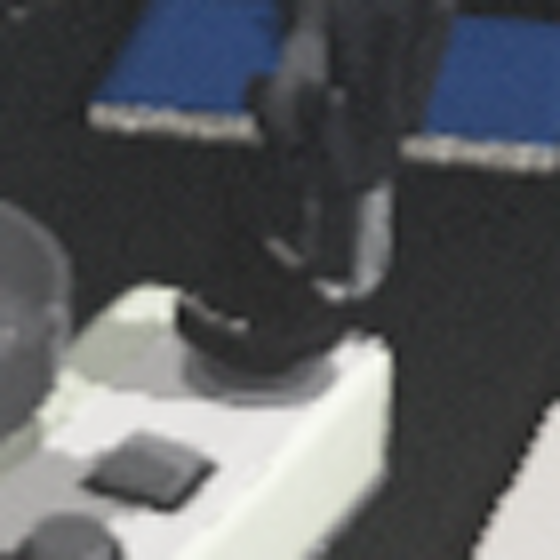

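The dome has risen (its lower rim went from about y 375 to 365). I back off and lift clear, then compare depth with the first picture.

```bash
python3 -m creep '[0,0.008,0,0, 0,0.018,0,0, 0,0.018,-0.015,0, 0,0.018,-0.04,0, 0,0.018,-0.04,0]'; python3 - <<'E'
from h import *
a=cap('scene','s6');S=load('s1');T=load('s2')
b=slice(165,180),slice(297,310)
print([float(np.median(k['depth'][b])) for k in(S,T,a)])
t0=load('top0');t=cap('top','t6')
print('machine shift px',cv2.phaseCorrelate(*[np.float32(cv2.cvtColor(k['pixels'],cv2.COLOR_RGB2GRAY)[185:235,235:295]) for k in(t0,t)]))
cv2.imwrite('pics/s6c.png',cv2.resize(a['pixels'][130:200,270:340,::-1],None,fx=8,fy=8,interpolation=cv2.INTER_CUBIC))
q=np.load('pose.npy')
to_tool([.448,-.0121,.145],q[2]);to_tool([.448,-.0121,.080],q[2])
E
```

```text
time_s: 7.95
tcp_pos: [0.4102, -0.1094, 0.1536]
eef_rot: [0.999, -0.05, 0.002, 0.0]
contact_force: [0.3, -0.4, -0.8]
gripper_width: -0.0003
grasp_force: 0.0
[0.9704750180244446, 0.9709168672561646, 0.9705758690834045]
machine shift px ((0.03304828388422365, -0.09443931517798276), 0.8616819947560628)
shift mm [  28.9 -100.4    6.5] turn deg 0.03 t 8.05 F [-0.4  0.6  0.4]
shift mm [  28.9 -100.4   71.5] turn deg 0.03 t 8.05 F [-0.4  0.6  0.4]
```

View pics/s6c.png

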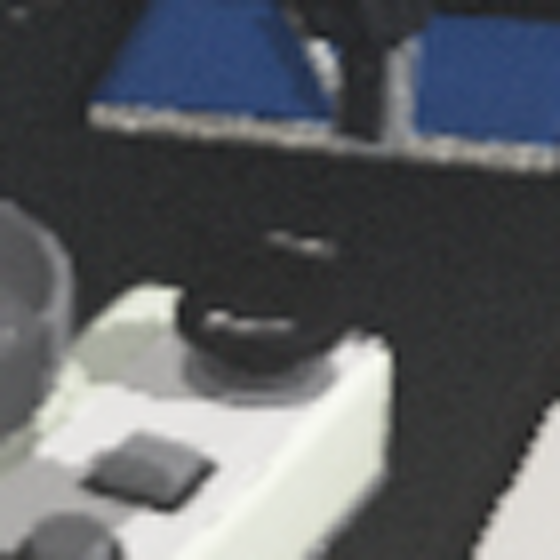

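The stop is up and untwisted: the mark is at (250,320) against (250,340) when latched, and the machine has not moved. Next is the reset key.

```bash
python3 -m creep '[0.01,-0.04,0,0, 0.02,-0.08,0,0, 0.029,-0.1,0.01,0, 0.029,-0.1,0.04,0, 0.029,-0.1,0.06,0, 0.029,-0.1,0.068,0, 0.029,-0.1,0.072,0, 0.029,-0.1,0.074,0, 0.029,-0.1,0.076,0, 0.029,-0.1,0.076,0]'
```

```text
time_s: 9.3
tcp_pos: [0.4467, -0.0307, 0.0757]
eef_rot: [0.999, -0.038, 0.001, -0.007]
contact_force: [-1.3, -0.8, 2.3]
gripper_width: 0.0002
grasp_force: 1.1
```

```bash
python3 - <<'E'
from h import *
o=bot.get_obs();print({k:np.round(v,3) for k,v in o.items()})
a=cap('scene','s7');b=cap('top','t7')
t0=load('top0');print('machine shift px',cv2.phaseCorrelate(*[np.float32(cv2.cvtColor(k['pixels'],cv2.COLOR_RGB2GRAY)[185:235,235:275]) for k in(t0,b)]))
cv2.imwrite('pics/s7c.png',cv2.resize(a['pixels'][60:220,200:360,::-1],None,fx=3.7,fy=3.7,interpolation=cv2.INTER_CUBIC))
E
```

```text
{'time_s': np.float64(9.3), 'joint_pos': array([-0.077, -0.162, -0.366,  1.366,  0.013,  3.141]), 'qd': array([ 0.   , -0.002,  0.002,  0.001, -0.001, -0.   ]), 'tau': array([ 5.6000e-01, -3.5277e+01,  4.5623e+01, -3.1700e-01,  3.9900e-01,
        4.0000e-03]), 'tcp_pos': array([ 0.447, -0.031,  0.076]), 'eef_rot': array([ 0.999, -0.038,  0.001, -0.007]), 'contact_force': array([-1.259, -0.766,  2.336]), 'torque': array([-0.262,  0.144, -0.   ]), 'grasp_force': np.float64(1.139), 'gripper_width': np.float64(0.0)}
machine shift px ((-0.08227371582253795, -0.06028693942741725), 0.7986645154953003)
```

View pics/s7c.png

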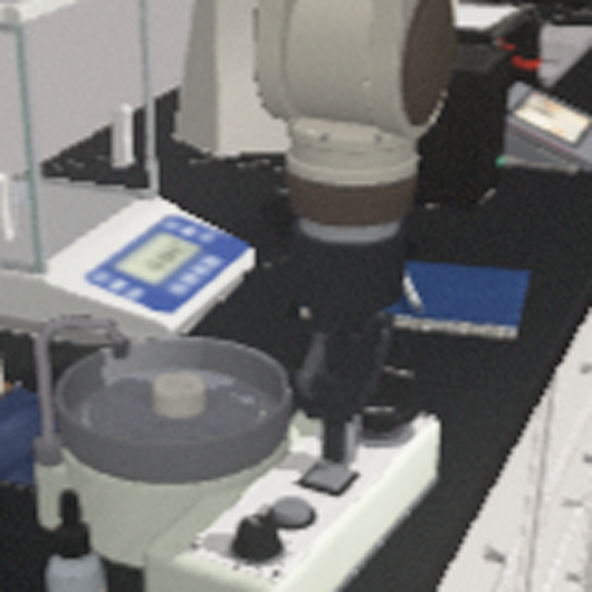

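Joint 6 is at its limit (3.141), which held the finger at the key's right edge at (335,460) in this crop. I lift, turn the tool back, and recompute from the measured pose.

```bash
python3 -m creep '[0,0,-0.01,0, 0,0,-0.02,-5, 0,0,-0.02,-14, 0,0,-0.02,-20, 0,0,-0.02,-20]'; python3 - <<'E'
from h import *
o=bot.get_obs();print(o['joint_pos'],o['tcp_pos'])
to_tool([.448,-.0121,.095],np.radians(15))
to_tool([.448,-.0121,.080],np.radians(15))
E
```

```text
time_s: 10.02
tcp_pos: [0.4465, -0.0307, 0.0958]
eef_rot: [0.991, 0.136, 0.002, -0.007]
contact_force: [0.4, 0.1, 0.2]
gripper_width: 0.0001
grasp_force: 0.0
[-0.07745109 -0.16800225 -0.33210941  1.40650835  0.01380361  2.79168295] [ 0.44652152 -0.03070716  0.0957703 ]
shift mm [  6.4 -17.5   1. ] turn deg 0.61 t 10.03 F [0.4 0.1 0.2]
shift mm [  6.4 -17.3  16. ] turn deg 0.61 t 10.03 F [0.4 0.1 0.2]
```

```bash
python3 -m creep '[0.003,-0.009,0,0, 0.0064,-0.0175,0,0, 0.0064,-0.0175,0.008,0, 0.0064,-0.0175,0.014,0, 0.0064,-0.0175,0.018,0, 0.0064,-0.0175,0.0205,0, 0.0064,-0.0175,0.0215,0, 0.0064,-0.0175,0.0215,0]'
```

```text
time_s: 11.02
tcp_pos: [0.4477, -0.012, 0.0749]
eef_rot: [0.991, 0.136, 0.002, -0.007]
contact_force: [-5.3, 0.8, 9.4]
gripper_width: 0.0002
grasp_force: 4.6
```

Reset is pressed to its hard stop at the key's centre (z 0.0749 against 0.080 up, 9 N). I lift clear and check.

```bash
python3 -m creep '[0,0,-0.01,0, 0,0,-0.04,0, 0,0,-0.08,0, 0,0,-0.12,0, 0,0,-0.12,0, 0,0,-0.12,0]'; python3 - <<'E'
from h import *
a=cap('scene','s8');S=load('scene0')
b=slice(120,255),slice(200,330)
d=np.abs(a['pixels'][b].astype(int)-S['pixels'][b]).max(2); ys,xs=np.where(d>60); print('changed px',len(ys),(xs.min()+200,xs.max()+200,ys.min()+120,ys.max()+120) if len(ys) else '')
cv2.imwrite('pics/s8c.png',cv2.resize(a['pixels'][120:280,200:340,::-1],None,fx=3.7,fy=3.7,interpolation=cv2.INTER_CUBIC))
E
```

```text
time_s: 11.78
tcp_pos: [0.4477, -0.0137, 0.1936]
eef_rot: [0.991, 0.136, 0.001, -0.007]
contact_force: [0.6, -0.2, 0.6]
gripper_width: 0.0001
grasp_force: 0.0
changed px 524 (np.int64(200), np.int64(297), np.int64(130), np.int64(232))
```

View pics/s8c.png

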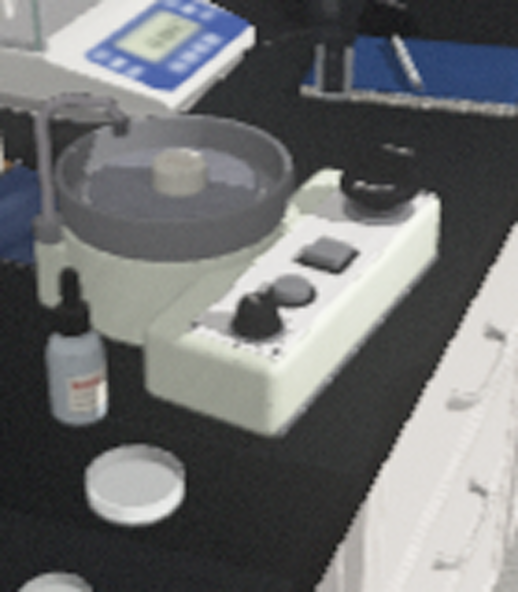

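The stop is up at (380,180), both keys are up at (328,252) and (292,290), and everything else is in place. The robot is clear, so I hand in.

```bash
python3 -c "
from cell import bot; print(bot.finish_job())"
```

```text
the job is handed in; nothing more can be done
None
```

The stop was latched, turned until it popped up, and the reset key was pressed and came back up; the job was handed in at about 12 s, with no verdict returned (the reset took a second, centred press after the wrist joint reached its limit on the first).

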